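# Light the rim of a platter turning on the banding wheel

### The job

Check the rim of the oblong platter for cracks: set the banding wheel turning (its wooden pegs are there to push) so that it runs freely at about one turn in four seconds (never faster than one in two and a half), then take the inspection light from its dock and hold it upright, lens down, on your side of the wheel, one to three centimetres above the platter's flat rim. Let the rim run past under it for ten unbroken seconds while the wheel still makes a whole turn in that time, moving the light in and out so that it always stays over the middle of the rim and touches neither platter nor wheel. Then stand the light back in its dock and let go; leave the platter where it lies on the wheel, which may run on, and disturb nothing else.

Things in the scene. Friction and masses are not known exactly. Their poses are not given: they have to be found in the camera images.
- wheel (a joint): angle of the banding wheel's head, rad, counter-clockwise from above positive, no limit, free bearing. Grey iron disc 340 mm across, top 110 mm above the table, nominally 4.0 kg (0.8 to 1.3 times), inertia with platter 0.06 kg m2. Bearing drag 0.0015 N m plus 0.0012 N m per rad/s: from 1.6 rad/s it slows to 0.8 in about 16 s. Shares its axis with wheel_base
- wheel_base: the banding wheel's fixed blue iron foot, 210 mm across; origin on the wheel's axis at table height, axes parallel to the world's
- peg0 (a point): centre of the top of one of three upright wooden pegs, 30 mm across and 35 mm high, that stand on the wheel's head 150 mm from its axis, 120 degrees apart, and turn with it; top 145 mm above the table. Pushed sideways to start the wheel. At joint value 0 this one points to +x from the axis
- peg1 (a point): the same for the peg 120 degrees counter-clockwise of peg0
- peg2 (a point): the same for the peg 240 degrees counter-clockwise of peg0
- platter: cream oblong platter loose on the wheel's head (up to 8 mm off its axis, any yaw), 240 (x) x 140 (y) x 32 mm high, 0.7 kg; origin at the centre of its underside, z up. Flat rim 20 mm wide, top 32 mm above the origin. The rim's middle line lies 60 mm from the segment end_b to end_a: straights at y = +-60 mm for x from -50 to 50 mm, half circles of radius 60 mm about end_a and end_b
- end_a (a point): centre of the round end at the platter's +x end, at (50, 0, 32) mm in its frame, level with the top of the rim
- end_b (a point): centre of the round end at the platter's -x end, at (-50, 0, 32) mm in its frame
- lamp: cordless inspection light, a stick 130 mm long of 0.12 kg: dark metal head 32 mm across and 28 mm long with the lens, then an orange barrel 24 mm across up to the top. Origin at the centre of the lens face, z along the barrel away from the lens (up while it stands in the dock). To be gripped on the barrel from above
- dock: fixed black charging dock, 90 x 90 x 50 mm high, with a round hole 42 mm wide and 45 mm deep from its top in the middle; origin at the centre of its underside. The light stands in the hole lens down, its lens 5 mm above the table
- bowls: stack of three cream bowls, 120 mm across, 78 mm high; origin at the centre of its underside. Leave alone
- bottle: clear water bottle with red cap, 66 mm across, 200 mm high; origin under its centre. Leave alone
- cup: small blue-grey colour cup, 72 mm across, 70 mm high; origin under its centre. Leave alone
- pot: brown glazed pot with two handles, 184 mm across (245 over the handles), 120 mm high; origin under its centre. Leave alone
- brushes: blue jar of brushes, 80 mm across, 180 mm high with the brushes; origin under its centre. Leave alone
Things that resemble listed ones, but are neither listed nor needed, are in the scene too. Of the things like the lamp, leave any that is blue; of the rest the larger one is meant.

How it is judged (in metres and radians):
On the way, in this order (a step that is already met when the one before it is completed fails the run):
1. the wheel turns freely, untouched, faster than 1 rad/s ((velocity of joint wheel above 1 rad/s or velocity of joint wheel below -1 rad/s) and contact force between each of the arm, the fingers and wheel below 0.2 N), for 0.3 s.
2. the light held upright on the robot's side, lens 6 to 40 mm above the rim and within 14 mm of its middle line, wheel untouched and faster than 0.68 rad/s, for 9.5 s on end ((velocity of joint wheel above 0.68 rad/s or velocity of joint wheel below -0.68 rad/s) and contact force between each of the arm, the fingers and wheel below 0.2 N and x of lamp in the frame of wheel_base below -0.02 m and y of lamp in the frame of wheel_base between -0.08 and 0.08 m and z of lamp in the frame of platter between 0.038 and 0.072 m and angle between lamp's own z axis and vertical below 0.35 rad and ((x of lamp in the frame of platter between -0.05 and 0.05 m and y of lamp in the frame of platter between 0.046 and 0.074 m) or (x of lamp in the frame of platter between -0.05 and 0.05 m and y of lamp in the frame of platter between -0.074 and -0.046 m) or (x of lamp in the frame of platter above 0.05 m and horizontal distance between lamp and end_a between 0.046 and 0.074 m) or (x of lamp in the frame of platter below -0.05 m and horizontal distance between lamp and end_b between 0.046 and 0.074 m))), for 9.5 s.
At the end, for the whole second after the job is handed in: the light stands at rest, lens down, in the dock's hole (lens within 12 mm of the dock's axis and 12 mm of the table), released; the platter lies flat on the wheel within 20 mm of its axis (horizontal distance between lamp and dock below 0.012 m and height (world z) of lamp below 0.012 m and angle between lamp's own z axis and vertical below 0.3 rad and linear speed of lamp below 0.03 m/s and horizontal distance between platter and wheel_base below 0.02 m and height (world z) of platter between 0.105 and 0.115 m); the robot touches nothing.
It fails at once if the wheel is spun faster than 2.5 rad/s (velocity of joint wheel above 2.5 rad/s or velocity of joint wheel below -2.5 rad/s).
It fails at once if the oblong platter is touched by the robot or the light (contact force between any of the fingers, the arm, lamp and platter above 0.5 N).
It fails at once if the light touches the wheel (contact force between lamp and wheel above 0.5 N).
It fails at once if the light is dropped or laid over (angle between lamp's own z axis and vertical above 0.8 rad).
It fails at once if something else on the table is moved by more than 30 mm (distance of any of bowls, bottle, cup, pot, brushes from where it was at the start of the episode above 0.03 m).
It also fails if it takes over 72 s, if anything falls off the work surface, if the arm or the gripper's body presses on something with over 40 N, if the wrist force passes 120 N, or if a joint passes its speed limit or range.

### The arm

A 6-joint arm with a two-finger parallel gripper is mounted at the origin on the work surface. World frame = base frame: x ahead of the robot, y to its left, z up, the work surface at z = 0. Lengths are in m, angles in degrees, forces in N, time in s.
With the tool pointing down it reaches from about 0.375 to 0.9 m from the base axis. Payload 3.1 kg.
Tool frame: the origin (TCP) lies on the centre line of the jaws, within the pads' length; the fingertips stand 19 mm ahead of it and the grasp point (between the pads) is the TCP (tips_ahead is the distance from the TCP to the fingertips, in m); z points along the fingers, y is the line along which they close (so a half turn about z gives the same grasp; the last joint's range is limited). The gripper opens to 87 mm and grips with 3 to 60 N. Pads are 19 mm wide; open, the fingers measure 117 mm over their backs; the gripper's body (75 mm by 190 mm) begins 51 mm behind the grasp point.
Start: joints at [-76.289, 30.224, 82.088, -0, 67.689, -10.227], TCP at [0.254, -0.571, 0.242] pointing down, gripper open.
Joint ranges: [-176.69, 176.69], [-43.24, 126.21], [12.49, 139.97], [-82, 262], [0, 151.66], [-163.58, 163.58]. Speed limits (degrees/s): [159.86, 159.86, 180, 180, 180, 180].

### API

Orientations are given as a 3x3 rotation matrix whose columns are the frame's x, y, z axes.
In Python, from rig import read_state, capture, hand_in, trace, landmark_of, tips_ahead gives the robot as it stands.
- The arm moves only by the shell command python3 -m jog 'ROWS'. ROWS is JSON, a list of rows, each an object of numbers: "tx", "ty", "tz": the shift along the tool's x, y, z in cm; "roll": the turn about the tool's z in rad; "jaw": the opening, from 0 (shut) to 1 (fully open). A call has 1 to 8 rows; each row shifts and turns the commanded pose from where the row before left it, along the tool's axes as they then stand; what a row does not reach is not made up. A row lasts 1/10 s, in which the tool goes at most 50 mm and 8.59 degrees, less where a joint would pass 70% of its speed; a pose out of reach is approached as far as the arm can. A call with a gripper value outside its range is refused whole. The fingers move at their own pace and stop on an object; the grip force is fixed at half the most. Time passes only in rows, so rows that do not move let the fingers close. It gives the time, the measured TCP pose, the force, the opening and the grip force at its end, in the units of the state.
- read_state(): the state, without advancing time (a new reading comes with each control period).
- capture(name): name is "side" or "top" or "wrist"; returns a dict with "img" (384x512x3 uint8, red, green, blue), "vertical_fov" (degrees; the focal length in pixels is half the picture's height over the tangent of half this angle, whatever the lens; pixels are square), "cx", "cy" (the principal point, pixels), "k1" (the pictures are not rectified: a ray, as slopes to the right and down, at radius r is drawn at 1 + k1 r^2 times it, then the intrinsics apply), "cam_to_world" (4x4, takes a point from camera to world coordinates); the wrist camera has in their place "tool_from_camera" (4x4, takes a point from camera to tool coordinates, whose origin is the TCP and whose axes are the flange's). Camera axes: x right, y up, looking along -z (the intrinsics and any distortion apply to the point x, -y, -z); pixel columns grow to the right and rows downward; lengths in m; the calibration is good to about 2 mm. A picture is of the moment at which its call begins: read the wrist's pose just before it. There is no depth.
- hand_in(): hands the job in; it is judged then, once.
Trained networks look in the newest picture that a camera, given by its name, has taken for a name from the list of things; names that differ only in an ending like _2 or _b are one class to them, and where a whole thing is asked for, a point or a joint stands for the part that bears it (a point fixed in the world has none). Each returns a list of dicts, best first, with "p" (0 to 1); they miss things now and then, are a little off and sometimes report something else, mostly with a low value. They report only what shows in the picture. A call takes as long as a camera call. They do not tell look-alikes from the thing itself.
- trace(camera, thing): "pixels" (384x512 bool, what is visible of it) and "bbox" ([left, top, width, height] in pixels, round what is visible of it).
- landmark_of(camera, thing): "point" ([row, column] in pixels: a listed point, or the origin of a listed thing).
The state is a dict: "time_s": time; "joint_positions": joint angles; "qvel": joint speeds; "tau": joint torques, N m; "position": TCP position; "tcp_rot": TCP orientation; "force": force on the tool from outside, world axes, zero at the start; "moment": the same for the moment, N m; "opening": opening from 0.0 (shut) to 1.0 (fully open); "grasp_force": force on a finger pad.
Only numpy, scipy, OpenCV 4.12 (cv2) and the standard library are available. Lean on these libraries where they do the work, as an engineer would, in place of code of your own. Each camera call takes 0.05 s, during which the arm holds its last target. There are 200 camera calls.

## Working session

There is one attempt and no reset: what is moved stays moved. The work goes in short steps, Python scripts to look and compute and a shell command to move; the robot and the scene stay as the last step left them, time stands still between calls to the robot, and variables do not carry over. Pictures are saved under pics/ and viewed, at most 10 in all, crops included, and the job is handed in when it is done.

```bash
ls; mkdir -p pics
cat > h.py <<'E'
import numpy as np, cv2
from rig import *
def K(c):
    h,w=c["img"].shape[:2]; f=h/2/np.tan(np.radians(c["vertical_fov"])/2); return f
def c2w(c,st=None):
    if "cam_to_world" in c: return np.array(c["cam_to_world"])
    T=np.eye(4);T[:3,:3]=st["tcp_rot"];T[:3,3]=st["position"]; return T@np.array(c["tool_from_camera"])
def ray(c,rc,st=None):
    f=K(c); d=np.array([(rc[1]-c["cx"])/f,(rc[0]-c["cy"])/f]); u=d.copy()
    for _ in range(20): u=d/(1+c["k1"]*(u@u))
    T=c2w(c,st); return T[:3,3],T[:3,:3]@np.array([u[0],-u[1],-1])
def at(c,rc,z,st=None):
    o,d=ray(c,rc,st); return o+d*(z-o[2])/d[2]
def proj(c,P,st=None):
    T=np.linalg.inv(c2w(c,st)); p=T[:3,:3]@np.array(P)+T[:3,3]; u=np.array([p[0],-p[1]])/-p[2]
    u=u*(1+c["k1"]*(u@u)); f=K(c); return np.array([c["cy"]+u[1]*f,c["cx"]+u[0]*f])
E
cat > look.py <<'E'
from h import *
st=read_state(); print(st["time_s"],st["position"],st["tcp_rot"],st["opening"])
H={"lamp":.005,"dock":0,"wheel_base":0,"platter":.11,"end_a":.142,"end_b":.142,"peg0":.145,"peg1":.145,"peg2":.145,"bowls":0,"bottle":0,"cup":0,"pot":0,"brushes":0}
for n in ("top","side"):
    c=capture(n); cv2.imwrite(f"pics/{n}0.png",c["img"][:,:,::-1])
    for k,z in H.items():
        if n=="side" and k in("bowls","bottle","cup","pot","brushes"): continue
        for r in landmark_of(n,k)[:3]: print(n,k,round(r["p"],2),np.round(r["point"],1),at(c,r["point"],z).round(4))
E
python3 look.py
```

```text
pics
0.0 [ 0.25345823 -0.57054746  0.24058246] [[ 9.13971505e-01  4.05778027e-01 -5.28934620e-04]
 [ 4.05778210e-01 -9.13969199e-01  2.08531336e-03]
 [ 3.62744389e-04 -2.12054713e-03 -9.99997686e-01]] 0.9998506465322989
top lamp 0.63 [220.7 181.9] [0.463  0.2605 0.005 ]
top lamp 0.6 [247.3 154.5] [0.3701 0.3495 0.005 ]
top lamp 0.43 [219.3 153. ] [0.4654 0.3605 0.005 ]
top dock 0.86 [219.2 155.9] [0.4665 0.3517 0.    ]
top wheel_base 0.43 [171.6 271.9] [ 0.6434 -0.045   0.    ]
top platter 0.85 [194.2 279.4] [ 0.5425 -0.0637  0.11  ]
top end_a 0.86 [171.4 272.8] [ 0.6086 -0.0401  0.142 ]
top end_a 0.76 [207.4 281.6] [ 0.4952 -0.0684  0.142 ]
top end_b 0.86 [171.4 272.8] [ 0.6086 -0.0401  0.142 ]
top end_b 0.76 [207.4 281.6] [ 0.4952 -0.0684  0.142 ]
top peg0 0.84 [146.6 295. ] [ 0.6906 -0.1096  0.145 ]
top peg0 0.81 [196.1 229.6] [0.5265 0.0924 0.145 ]
top peg0 0.59 [221.1 151.5] [0.4433 0.3299 0.145 ]
top peg1 0.84 [146.6 295. ] [ 0.6906 -0.1096  0.145 ]
top peg1 0.81 [196.1 229.6] [0.5265 0.0924 0.145 ]
top peg1 0.59 [221.1 151.5] [0.4433 0.3299 0.145 ]
top peg2 0.84 [146.6 295. ] 
[... 998 characters left out ...]
d_a 0.89 [162.1 263.3] [ 0.5029 -0.0598  0.142 ]
side end_a 0.7 [167.3 230.5] [ 0.5975 -0.0371  0.142 ]
side end_b 0.89 [162.1 263.3] [ 0.5029 -0.0598  0.142 ]
side end_b 0.7 [167.3 230.5] [ 0.5975 -0.0371  0.142 ]
side peg0 0.82 [153.8 198.2] [ 0.6963 -0.0922  0.145 ]
side peg0 0.67 [200.8 257.6] [0.52   0.0939 0.145 ]
side peg0 0.63 [143.6 282.5] [ 0.443  -0.1408  0.145 ]
side peg1 0.82 [153.8 198.2] [ 0.6963 -0.0922  0.145 ]
side peg1 0.67 [200.8 257.6] [0.52   0.0939 0.145 ]
side peg1 0.63 [143.6 282.5] [ 0.443  -0.1408  0.145 ]
side peg2 0.82 [153.8 198.2] [ 0.6963 -0.0922  0.145 ]
side peg2 0.67 [200.8 257.6] [0.52   0.0939 0.145 ]
side peg2 0.63 [143.6 282.5] [ 0.443  -0.1408  0.145 ]
```

View pics/top0.png

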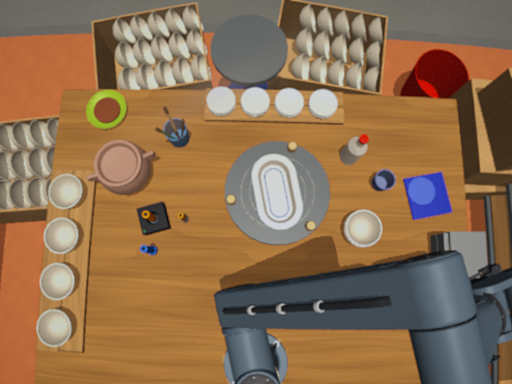

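View pics/side0.png

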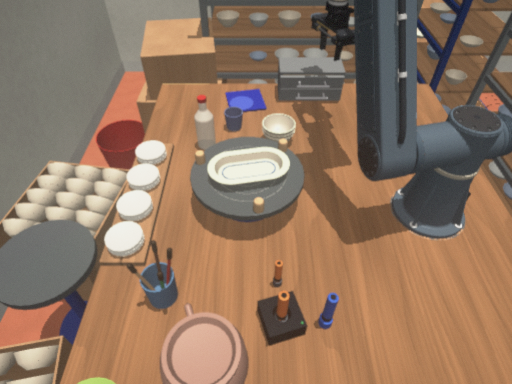

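```bash
cat > fit.py <<'E'
from h import *
from scipy.optimize import least_squares
st=read_state()
obs=[];
for n in ("top","side"):
    c=capture(n); cv2.imwrite(f"pics/{n}1.png",c["img"][:,:,::-1])
    P=[r for r in landmark_of(n,"peg0")]; E=[r for r in landmark_of(n,"end_a")]
    P=[at(c,r["point"],.145) for r in P if r["p"]>.2]; P=[p for p in P if 0.08<np.hypot(p[0]-.553,p[1]+.047)<.2]
    E=[at(c,r["point"],.142) for r in E if r["p"]>.3]
    print(n,"pegs",np.round(P,4)[:,:2].tolist(),"ends",np.round(E,4)[:,:2].tolist())
    obs.append((c,P,E))
    for r in trace(n,"lamp")[:4]:
        ys,xs=np.nonzero(r["pixels"]); print("lamp",round(r["p"],2),r["bbox"],len(ys))
    for r in trace(n,"wheel")[:2]: print("wheel",round(r["p"],2),r["bbox"])
    for p in ([.468,.352,.135],[.468,.352,.06],[.553,-.046,.11]): print(p,proj(c,p).round(1))
def res(v,ob):
    out=[]
    for c,P,E in ob:
        for p in P:
            a=np.arctan2(p[1]-v[1],p[0]-v[0]); k=np.round((a-v[2])/(2*np.pi/3)); a=v[2]+k*2*np.pi/3
            out+=list(p[:2]-v[:2]-.15*np.array([np.cos(a),np.sin(a)]))
    return out
for ob in (obs[:1],obs[1:],obs):
    s=least_squares(res,[.553,-.046,np.radians(103)],args=(ob,)); print(s.x,np.degrees(s.x[2]),np.round(s.fun*1e3,1))
E
python3 fit.py
python3 - <<'E'
import cv2
a=cv2.imread('pics/top0.png')[190:270,115:215]; b=cv2.imread('pics/side0.png')[240:350,230:360]
a=cv2.resize(a,(390,312),interpolation=2);b=cv2.resize(b,(369,312),interpolation=2)
cv2.imwrite('pics/crop.png',cv2.hconcat([a,b]))
E
```

```text
top pegs [[0.4361, -0.162], [0.5158, 0.093], [0.6815, -0.1023]] ends [[0.4917, -0.0651], [0.6042, -0.0433], [0.5939, 0.418]]
lamp 0.65 [177.8, 213.4, 8.9, 9.5] 70
lamp 0.61 [141.5, 244.0, 12.7, 10.7] 125
lamp 0.17 [225.4, 140.9, 102.8, 104.7] 5620
wheel 0.74 [226.0, 141.9, 105.0, 99.0]
[0.468, 0.352, 0.135] [213.4 145.8]
[0.468, 0.352, 0.06] [216.5 151.6]
[0.553, -0.046, 0.11] [190.8 273.9]
side pegs [[0.4469, -0.1701], [0.5198, 0.0883], [0.6945, -0.1004]] ends [[0.5032, -0.0568], [0.5953, -0.0388]]
lamp 0.64 [274.6, 261.6, 6.6, 26.6] 210
lamp 0.63 [275.0, 290.8, 17.9, 30.8] 312
wheel 0.69 [190.0, 136.3, 116.2, 83.9]
wheel 0.56 [206.8, 147.2, 82.5, 36.4]
[0.468, 0.352, 0.135] [293.9 282.2]
[0.468, 0.352, 0.06] [309.6 280.3]
[0.553, -0.046, 0.11] [173.2 246.2]
[ 0.54448588 -0.05710511  1.78387477] 102.20849576956309 [ 2.8 -4.2  3.1  3.5 -5.8  0.6]
[ 0.55370572 -0.06072396  1.81963722] 104.25753269023923 [ 0.6 -4.7  3.   3.6 -3.6  1. ]
[ 0.5490958  -0.05891454  1.80183694] 103.23765205623054 [ -3.7  -0.4   1.1   5.9 -11.2  -0.1   7.   -8.4   5.    1.2   1.8   1.8]
```

View pics/crop.png

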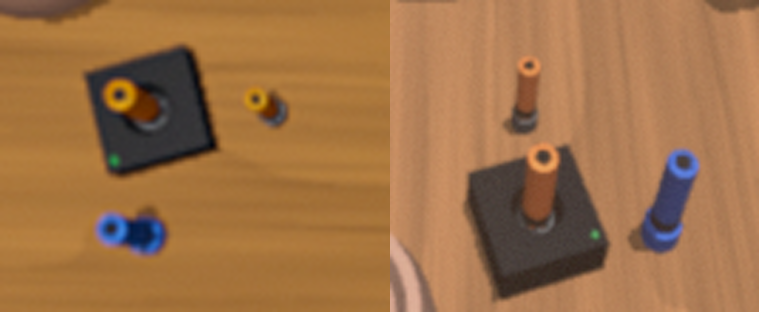

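```bash
cat > fit2.py <<'E'
from h import *
from scipy.optimize import least_squares
def tri(a,b):
    A=[];B=[]
    for o,d in (a,b):
        d=d/np.linalg.norm(d); M=np.eye(3)-np.outer(d,d); A.append(M);B.append(M@o)
    return np.linalg.lstsq(np.vstack(A),np.hstack(B),rcond=None)[0]
def contour(m):
    k=max(cv2.findContours(m.astype(np.uint8),cv2.RETR_EXTERNAL,cv2.CHAIN_APPROX_NONE)[0],key=len)[:,0,:]; return k[:,::-1]
R=[];best=lambda l: l[0]["pixels"]
for n in ("top","side"):
    c=capture(n); R.append(ray(c,(214.6,146.0) if n=="top" else (295.7,283.9)))
    w=contour(best(trace(n,"wheel"))); p=np.array([at(c,q,.11)[:2] for q in w])
    s=least_squares(lambda v: np.hypot(*(p-v[:2]).T)-v[2],[.55,-.055,.17],loss="soft_l1",f_scale=.002); print(n,"wheel",s.x.round(4),np.abs(s.fun).mean().round(4),[at(c,np.array(w).mean(0),.11).round(3)])
    q=np.array([at(c,x,.142)[:2] for x in contour(best(trace(n,"platter")))])
    def f(v):
        u=np.array([np.cos(v[2]),np.sin(v[2])]); d=q-v[:2]; t=np.clip(d@u,-.05,.05); return np.hypot(*(d-t[:,None]*u).T)-v[3]
    s=least_squares(f,[.55,-.05,.22,.07],loss="soft_l1",f_scale=.002); print(n,"platter",s.x.round(4),np.degrees(s.x[2]).round(1),np.abs(s.fun).mean().round(4))
    for r in trace(n,"dock")[:1]: print("dock",r["p"],at(c,np.argwhere(r["pixels"]).mean(0),.04).round(4))
t=tri(*R);print("lamp top",t)
E
python3 fit2.py
```

```text
top wheel [ 0.5524 -0.0557  0.1667] 0.0015 [array([ 0.549, -0.055,  0.11 ])]
top platter [ 0.5481 -0.0529  0.1861  0.0695] 10.7 0.001
dock 0.7 [0.4646 0.3494 0.04  ]
side wheel [ 0.5502 -0.044   0.1715] 0.0041 [array([ 0.551, -0.031,  0.11 ])]
side platter [ 0.5451 -0.0479  0.1853  0.0698] 10.6 0.0012
dock 0.81 [0.4655 0.3695 0.04  ]
lamp top [0.46449164 0.35278195 0.12888684]
```

```bash
python3 -m jog '[{"tx":2,"ty":-1.81,"jaw":0},{"tx":3.43,"ty":-3.11,"jaw":0},{"tx":3.43,"ty":-3.11,"jaw":0},{"tx":3.43,"ty":-3.11,"jaw":0},{"tx":3.43,"ty":-3.11,"jaw":0},{"tx":3.43,"ty":-3.11,"jaw":0},{"tx":3.43,"ty":-3.11,"jaw":0},{"tx":3.43,"ty":-3.11,"jaw":0}]'
python3 -m jog '[{"tx":3.43,"ty":-3.11,"jaw":0},{"tx":3.43,"ty":-3.11,"jaw":0},{"tx":3.43,"ty":-3.11,"jaw":0},{"tx":3.43,"ty":-3.11,"jaw":0},{"tx":3.43,"ty":-3.11,"jaw":0},{"tx":3.43,"ty":-3.11,"jaw":0},{"tx":3.43,"ty":-3.11,"jaw":0},{"tx":3.43,"ty":-3.11,"jaw":0}]'
python3 -m jog '[{"tx":1.43,"ty":-1.3,"tz":0,"jaw":0},{"jaw":0}]'
```

```text
$[0]: bad value
$[0]: bad value
$[0]: bad value
```

```bash
python3 -m jog '[{"tx":2.0,"ty":-1.81,"tz":0.0,"roll":0.0,"jaw":0.0}]'; python3 -m jog '[{"tx":3.4,"ty":-3.1,"tz":0,"roll":0,"jaw":0}]'
```

```text
time_s: 2.25
position: [0.2636, -0.5495, 0.2417]
tcp_rot: [[0.915, 0.403, 0.0], [0.403, -0.915, -0.004], [-0.001, 0.004, -1.0]]
force: [0.3, 1.1, -0.7]
opening: 0.964
grasp_force: 0.0
time_s: 2.35
position: [0.2825, -0.5066, 0.2415]
tcp_rot: [[0.915, 0.403, 0.001], [0.403, -0.915, -0.003], [-0.001, 0.003, -1.0]]
force: [1.2, 0.1, 0.4]
opening: 0.894
grasp_force: 0.0
```

```bash
python3 -m jog '[{"tx":3.43,"ty":-3.11,"tz":0,"roll":0,"jaw":0},{"tx":3.43,"ty":-3.11,"tz":0,"roll":0,"jaw":0},{"tx":3.43,"ty":-3.11,"tz":0,"roll":0,"jaw":0},{"tx":3.43,"ty":-3.11,"tz":0,"roll":0,"jaw":0},{"tx":3.43,"ty":-3.11,"tz":0,"roll":0,"jaw":0},{"tx":3.43,"ty":-3.11,"tz":0,"roll":0,"jaw":0},{"tx":3.43,"ty":-3.11,"tz":0,"roll":0,"jaw":0},{"tx":3.43,"ty":-3.11,"tz":0,"roll":0,"jaw":0}]'
python3 -m jog '[{"tx":3.43,"ty":-3.11,"tz":0,"roll":0,"jaw":0},{"tx":3.43,"ty":-3.11,"tz":0,"roll":0,"jaw":0},{"tx":3.43,"ty":-3.11,"tz":0,"roll":0,"jaw":0},{"tx":3.43,"ty":-3.11,"tz":0,"roll":0,"jaw":0},{"tx":3.43,"ty":-3.11,"tz":0,"roll":0,"jaw":0},{"tx":3.43,"ty":-3.11,"tz":0,"roll":0,"jaw":0},{"tx":1.5,"ty":-1.3,"tz":0,"roll":0,"jaw":0},{"tx":0,"ty":0,"tz":0,"roll":0,"jaw":0}]'
```

```text
time_s: 3.15
position: [0.4335, -0.1641, 0.2419]
tcp_rot: [[0.914, 0.405, 0.001], [0.405, -0.914, -0.001], [0.001, 0.001, -1.0]]
force: [0.6, 0.1, 0.1]
opening: 0.175
grasp_force: 0.0
time_s: 3.95
position: [0.5547, 0.109, 0.2416]
tcp_rot: [[0.912, 0.41, 0.001], [0.41, -0.912, 0.001], [0.002, 0.0, -1.0]]
force: [-0.1, -0.7, -1.1]
opening: 0.004
grasp_force: 0.0
```

```bash
python3 -m jog '[{"tx":0,"ty":0,"tz":4,"roll":0,"jaw":0},{"tx":0,"ty":0,"tz":4,"roll":0,"jaw":0},{"tx":0,"ty":0,"tz":2.2,"roll":0,"jaw":0},{"tx":0,"ty":0,"tz":0,"roll":0,"jaw":0}]'; python3 -c "
from h import *
c=capture('side'); i=c['img'][100:240,160:330,::-1]; cv2.imwrite('pics/s2.png',cv2.resize(i,None,fx=4,fy=4,interpolation=2))"
```

```text
time_s: 4.35
position: [0.5507, 0.1051, 0.1365]
tcp_rot: [[0.914, 0.405, -0.008], [0.405, -0.914, -0.0], [-0.008, -0.003, -1.0]]
force: [-1.1, -0.6, 0.1]
opening: 0.005
grasp_force: 0.0
```

View pics/s2.png

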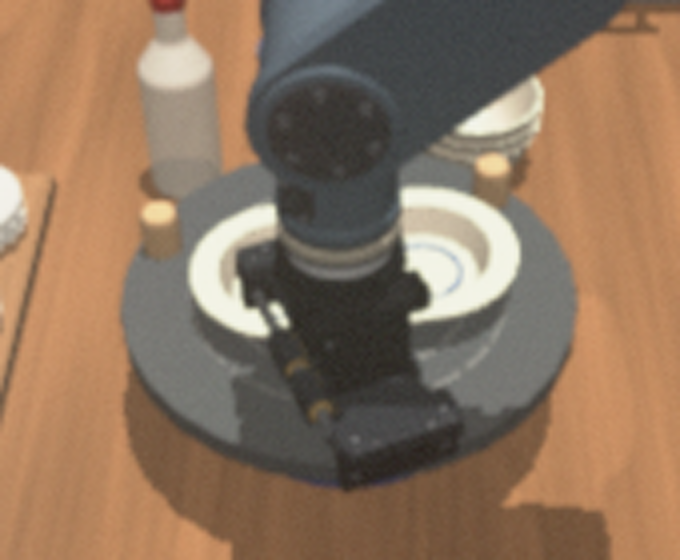

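```bash
python3 -m jog '[{"tx":-0.8,"ty":-0.1,"tz":0,"roll":0,"jaw":0},{"tx":-0.8,"ty":-0.1,"tz":0,"roll":0,"jaw":0},{"tx":-1.1,"ty":-0.17,"tz":0,"roll":0,"jaw":0},{"tx":-1.5,"ty":-0.1,"tz":0,"roll":0,"jaw":0},{"tx":-1.9,"ty":0.09,"tz":0,"roll":0,"jaw":0},{"tx":-2.26,"ty":0.43,"tz":0,"roll":0,"jaw":0},{"tx":-2.35,"ty":0.86,"tz":0,"roll":0,"jaw":0},{"tx":-2.22,"ty":1.26,"tz":0,"roll":0,"jaw":0}]'
python3 -m jog '[{"tx":0,"ty":0,"tz":-2.5,"roll":0,"jaw":0},{"tx":0,"ty":0,"tz":-4,"roll":0,"jaw":0.2},{"tx":0,"ty":-2,"tz":-4,"roll":0,"jaw":1}]'
cat > ang.py <<'E'
# wheel/platter angle from one camera: python3 ang.py cam -> appends t,cx,cy,yaw
from h import *
import sys,json
from scipy.optimize import least_squares
n=sys.argv[1]; s=read_state(); c=capture(n); L=trace(n,"platter"); 
m=L[0]["pixels"].astype(np.uint8)
k=max(cv2.findContours(m,cv2.RETR_EXTERNAL,cv2.CHAIN_APPROX_NONE)[0],key=len)[:,0,::-1]
q=np.array([at(c,x,.142)[:2] for x in k])
def f(v):
    u=np.array([np.cos(v[2]),np.sin(v[2])]); d=q-v[:2]; t=np.clip(d@u,-.05,.05); return np.hypot(*(d-t[:,None]*u).T)-.0697
S=min((least_squares(f,[.55,-.053,a],loss="soft_l1",f_scale=.002) for a in np.arange(0,np.pi,.4)),key=lambda z:z.cost)
r=[s["time_s"],n,*S.x.round(4).tolist(),float(np.abs(S.fun).mean())]
print(r[0],n,S.x.round(4),np.abs(S.fun).mean().round(4),"deg",np.degrees(S.x[2])%180); open("ang.log","a").write(json.dumps(r)+"\n")
E
python3 ang.py top; python3 ang.py side; python3 ang.py top
```

```text
time_s: 5.2
position: [0.442, 0.0339, 0.1404]
tcp_rot: [[0.913, 0.407, -0.001], [0.407, -0.913, -0.0], [-0.001, -0.0, -1.0]]
force: [0.8, -1.2, 0.8]
opening: 0.004
grasp_force: 0.0
time_s: 5.5
position: [0.4358, 0.0508, 0.2462]
tcp_rot: [[0.915, 0.403, 0.0], [0.403, -0.915, -0.001], [-0.0, 0.001, -1.0]]
force: [1.1, 1.0, -0.2]
opening: 0.107
grasp_force: 0.0
5.5 top [ 0.5477 -0.0614  1.6008] 0.0115 deg 91.71869968833656
5.6 side [ 0.5465 -0.0572  1.7577] 0.0012 deg 100.70644044508506
5.7 top [ 0.5475 -0.0585  2.0064] 0.0115 deg 114.96005094141483
```

```bash
python3 -m jog '[{"tx":1.8,"ty":-4.1,"tz":0,"roll":0.14,"jaw":1},{"tx":1.2,"ty":-4.3,"tz":0,"roll":0.14,"jaw":1},{"tx":0.6,"ty":-4.4,"tz":0,"roll":0.135,"jaw":1},{"tx":0.7,"ty":-4.6,"tz":0,"roll":0,"jaw":1},{"tx":0.7,"ty":-4.6,"tz":0,"roll":0,"jaw":1},{"tx":0.7,"ty":-4.6,"tz":0,"roll":0,"jaw":1},{"tx":0.7,"ty":-2.9,"tz":0,"roll":0,"jaw":1},{"tx":0,"ty":0,"tz":2,"roll":0,"jaw":1}]'; python3 ang.py top;  python3 -c "
from h import *
s=read_state();c=capture('wrist'); print(s['position'],s['opening'],proj(c,[.4645,.353,.135],s),proj(c,[.4645,.353,.05],s)); cv2.imwrite('pics/w3.png',c['img'][:,:,::-1])"
```

```text
time_s: 6.6
position: [0.4583, 0.3469, 0.2245]
tcp_rot: [[0.999, 0.041, 0.005], [0.041, -0.999, 0.003], [0.005, -0.003, -1.0]]
force: [0.3, -0.5, -0.7]
opening: 0.987
grasp_force: 0.0
6.6 top [ 0.5583 -0.0601  0.3927] 0.0019 deg 22.50228568990299
[0.45378112 0.34210045 0.22029279] 0.9961692166581847 [187.15210599 243.75030253] [165.93979893 247.04117314]
```

View pics/w3.png

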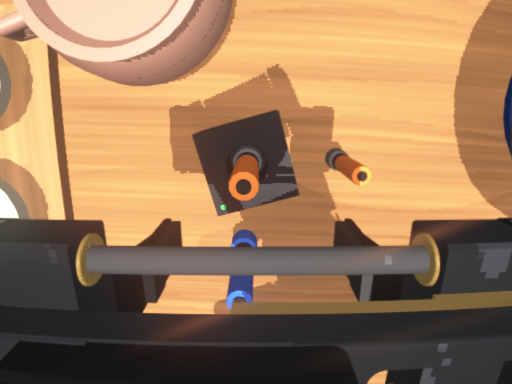

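```bash
python3 -m jog '[{"tx":0.8,"ty":-0.9,"tz":2,"roll":0.04,"jaw":0.65},{"tx":0,"ty":0,"tz":4,"roll":0,"jaw":0.65},{"tx":0,"ty":0,"tz":3.5,"roll":0,"jaw":0.65},{"tx":0,"ty":0,"tz":2,"roll":0,"jaw":0.65},{"tx":0,"ty":0,"tz":0,"roll":0,"jaw":0.3},{"tx":0,"ty":0,"tz":0,"roll":0,"jaw":0},{"tx":0,"ty":0,"tz":0,"roll":0,"jaw":0},{"tx":0,"ty":0,"tz":0,"roll":0,"jaw":0}]'; python3 ang.py side
```

```text
time_s: 7.55
position: [0.465, 0.3524, 0.1112]
tcp_rot: [[1.0, -0.003, 0.003], [-0.003, -1.0, 0.001], [0.003, -0.001, -1.0]]
force: [-0.2, -0.6, -0.5]
opening: 0.374
grasp_force: 0.0Traceback (most recent call last):
  File "ang.py", line 6, in <module>
    m=L[0]["pixels"].astype(np.uint8)
      ~^^^
IndexError: list index out of range
```

```bash
python3 -m jog '[{"tx":0,"ty":0,"tz":0,"roll":0,"jaw":0},{"tx":0,"ty":0,"tz":0,"roll":0,"jaw":0},{"tx":0,"ty":0,"tz":0,"roll":0,"jaw":0}]'; python3 ang.py top
```

```text
time_s: 7.95
position: [0.4647, 0.3524, 0.1107]
tcp_rot: [[1.0, -0.002, 0.002], [-0.002, -1.0, 0.001], [0.002, -0.001, -1.0]]
force: [0.4, 0.3, 6.0]
opening: 0.274
grasp_force: 30.0
7.95 top [ 0.5511 -0.0514  2.715 ] 0.0023 deg 155.56077055885328
```

```bash
python3 -m jog '[{"tx":0,"ty":0,"tz":-2,"roll":0,"jaw":0},{"tx":0,"ty":0,"tz":-4,"roll":0,"jaw":0},{"tx":0,"ty":0,"tz":-4.5,"roll":0,"jaw":0},{"tx":0,"ty":3,"tz":-3.5,"roll":0,"jaw":0},{"tx":0,"ty":4.4,"tz":-1.9,"roll":0,"jaw":0},{"tx":0,"ty":4.4,"tz":0,"roll":0,"jaw":0},{"tx":0,"ty":4.4,"tz":0,"roll":0,"jaw":0},{"tx":0,"ty":4.4,"tz":0,"roll":0,"jaw":0}]'; python3 ang.py top
python3 -m jog '[{"tx":0,"ty":4.4,"tz":0,"roll":0,"jaw":0},{"tx":0,"ty":4.4,"tz":0,"roll":0,"jaw":0},{"tx":0,"ty":4.4,"tz":0,"roll":0,"jaw":0},{"tx":0,"ty":4.4,"tz":0,"roll":0,"jaw":0},{"tx":0,"ty":2.4,"tz":0,"roll":0,"jaw":0},{"tx":0,"ty":0.5,"tz":0,"roll":0,"jaw":0}]'; python3 ang.py side; python3 ang.py top; cat ang.log; python3 -c "
from h import *
s=read_state(); print(s['position'],s['tcp_rot'])
for n in('top','side'):
  c=capture(n);cv2.imwrite(f'pics/{n}4.png',c['img'][:,:,::-1])
a=cv2.imread('pics/top4.png')[100:300,180:380];b=cv2.imread('pics/side4.png')[80:280,150:350]
cv2.imwrite('pics/c4.png',cv2.resize(cv2.hconcat([a,b]),None,fx=2,fy=2,interpolation=2))"
```

```text
time_s: 8.85
position: [0.4627, 0.1447, 0.2686]
tcp_rot: [[1.0, -0.002, -0.0], [-0.002, -1.0, -0.0], [-0.0, 0.0, -1.0]]
force: [0.7, -0.3, -1.0]
opening: 0.268
grasp_force: 30.0
8.85 top [ 0.5469 -0.0593  1.0682] 0.0019 deg 61.20270591209018
time_s: 9.55
position: [0.4633, -0.0609, 0.2684]
tcp_rot: [[1.0, -0.006, 0.0], [-0.006, -1.0, -0.0], [0.0, 0.0, -1.0]]
force: [0.1, 0.7, -0.7]
opening: 0.269
grasp_force: 30.0
9.55 side [ 0.5491 -0.0575  2.1952] 0.001 deg 125.77560562393096
9.65 top [ 0.554  -0.0574  2.2031] 0.0135 deg 126.22879058659836
[5.5, "top", 0.5477, -0.0614, 1.6008, 0.011497950128299557]
[5.6, "side", 0.5465, -0.0572, 1.7577, 0.0011523588980606797]
[5.7, "top", 0.5475, -0.0585, 2.0064, 0.01151853174605343]
[6.6, "top", 0.5583, -0.0601, 0.3927, 0.001887818976476224]
[7.95, "top", 0.5511, -0.0514, 2.715, 0.0022581196894995033]
[8.85, "top", 0.5469, -0.0593, 1.0682, 0.001866560460124796]
[9.55, "side", 0.5491, -0.0575, 2.1952, 0.0010336082820985265]
[9.65, "top", 0.554, -0.0574, 2.2031, 0.013482539101721142]
[ 0.46259322 -0.05751244  0.26830612] [[ 9.99998347e-01 -1.58816999e-03 -8.85704350e-04]
 [-1.58714973e-03 -9.99998078e-01  1.15144271e-03]
 [-8.87531334e-04 -1.15003507e-03 -9.99998945e-01]]
```

View pics/c4.png

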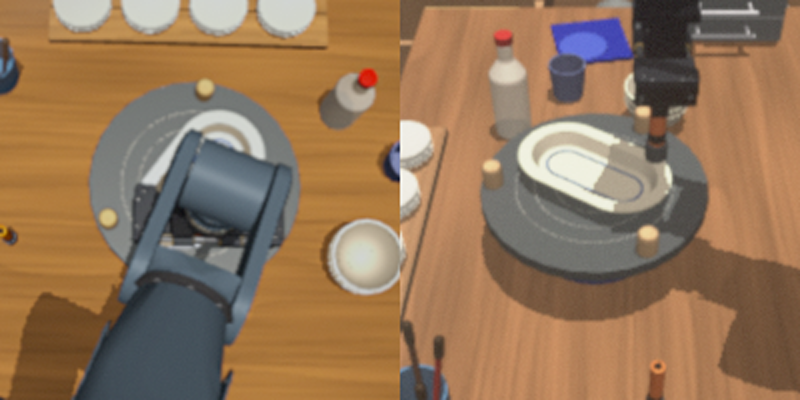

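```bash
cat > plan.py <<'E'
# python3 plan.py x_cmd nrows : predict the wheel, print tx per row (cm)
from h import *
import sys,json
from scipy.optimize import least_squares,brentq
D=[r for r in map(json.loads,open("ang.log")) if r[5]<.003]
T0=5.6; t=np.array([r[0] for r in D])-T0; raw=np.array([r[4] for r in D])
phi=lambda v,t: v[0]+(v[1]+1.25)*(1-np.exp(-v[2]*t))/v[2]-1.25*t
wrap=lambda e:(e+np.pi/2)%np.pi-np.pi/2
s=least_squares(lambda v:np.r_[wrap(raw-phi(v,t))/.015,(v[2]-.02)/.004],[1.757,1.8,.02],loss="soft_l1"); v=s.x
print("phi0,w0,lam",v.round(4),"res",wrap(raw-phi(v,t)).round(3))
# axis and body-fixed offset
P=[(.186,.5481,-.0529),(.186,.5451,-.0479)]+[(phi(v,a),r[2],r[3]) for a,r in zip(t,D)]
A=[];b=[]
for p,x,y in P: c_,s_=np.cos(p),np.sin(p); A+=[[1,0,c_,-s_],[0,1,s_,c_]]; b+=[x,y]
A+=[[.5,0,0,0],[0,.5,0,0]]; b+=[.5*.5515,.5*-.055]
q=np.linalg.lstsq(np.array(A),np.array(b),rcond=None)[0]; print("axis,off",q.round(4),"res mm",((np.array(A)@q-b)*1e3).round(0)[:-2].astype(int).tolist())
now=read_state()["time_s"]; x,n=float(sys.argv[1]),int(sys.argv[2]); Y=float(sys.argv[3]) if len(sys.argv)>3 else -.0575
def want(tt):
    p=phi(v,tt-T0); u=np.array([np.cos(p),np.sin(p)]); c=q[:2]+np.array([u[0]*q[2]-u[1]*q[3],u[1]*q[2]+u[0]*q[3]])
    f=lambda X:(lambda d:np.hypot(*(d-np.clip(d@u,-.05,.05)*u))-.06)(np.array([X,Y])-c)
    return brentq(f,c[0]-.14,c[0]-.01)
print("now",now,"w",((v[1]+1.25)*np.exp(-v[2]*(now-T0))-1.25).round(3),"x err now mm",round((x-want(now))*1e3,1))
for i in range(n):
    e=want(now+.1*(i+1)+(.05 if i==n-1 else 0)); d=round((e-x)*100,1); x+=d/100
    print(d,end=" " if (i+1)%8 else "\n")
print("x_cmd end",round(x,4))
E
python3 plan.py .4638 32
```

```text
phi0,w0,lam [1.7545 1.8124 0.0187] res [ 0.003 -0.004 -0.001  0.002 -0.   ]
axis,off [ 0.5515 -0.0553 -0.003   0.0046] res mm [0, 2, 3, -3, 1, -2, -2, 2, 0, 2, -1, 4, 0, -3]
now 9.85 w 1.579 x err now mm 13.1
-1.7 -0.2 -0.0 0.2 0.4 0.6 0.7 0.8
0.9 0.7 0.4 0.3 0.1 0.0 -0.1 -0.3
-0.5 -0.7 -1.0 -1.0 -0.8 -0.7 -0.4 -0.2
-0.0 0.2 0.4 0.6 0.7 0.9 0.8 0.8
x_cmd end 0.4828
```

```bash
python3 -m jog '[{"tx":-1.7,"ty":0,"tz":0,"roll":0,"jaw":0},{"tx":-0.2,"ty":0,"tz":0,"roll":0,"jaw":0},{"tx":0,"ty":0,"tz":0,"roll":0,"jaw":0},{"tx":0.2,"ty":0,"tz":0,"roll":0,"jaw":0},{"tx":0.4,"ty":0,"tz":0,"roll":0,"jaw":0},{"tx":0.6,"ty":0,"tz":0,"roll":0,"jaw":0},{"tx":0.7,"ty":0,"tz":0,"roll":0,"jaw":0},{"tx":0.8,"ty":0,"tz":0,"roll":0,"jaw":0}]' | sed -n 1,2p
python3 -m jog '[{"tx":0.9,"ty":0,"tz":0,"roll":0,"jaw":0},{"tx":0.7,"ty":0,"tz":0,"roll":0,"jaw":0},{"tx":0.4,"ty":0,"tz":0,"roll":0,"jaw":0},{"tx":0.3,"ty":0,"tz":0,"roll":0,"jaw":0},{"tx":0.1,"ty":0,"tz":0,"roll":0,"jaw":0},{"tx":0,"ty":0,"tz":0,"roll":0,"jaw":0},{"tx":-0.1,"ty":0,"tz":0,"roll":0,"jaw":0},{"tx":-0.3,"ty":0,"tz":0,"roll":0,"jaw":0}]' | sed -n 1,2p
python3 -m jog '[{"tx":-0.5,"ty":0,"tz":0,"roll":0,"jaw":0},{"tx":-0.7,"ty":0,"tz":0,"roll":0,"jaw":0},{"tx":-1.0,"ty":0,"tz":0,"roll":0,"jaw":0},{"tx":-1.0,"ty":0,"tz":0,"roll":0,"jaw":0},{"tx":-0.8,"ty":0,"tz":0,"roll":0,"jaw":0},{"tx":-0.7,"ty":0,"tz":0,"roll":0,"jaw":0},{"tx":-0.4,"ty":0,"tz":0,"roll":0,"jaw":0},{"tx":-0.2,"ty":0,"tz":0,"roll":0,"jaw":0}]' | sed -n 1,2p
python3 -m jog '[{"tx":0,"ty":0,"tz":0,"roll":0,"jaw":0},{"tx":0.2,"ty":0,"tz":0,"roll":0,"jaw":0},{"tx":0.4,"ty":0,"tz":0,"roll":0,"jaw":0},{"tx":0.6,"ty":0,"tz":0,"roll":0,"jaw":0},{"tx":0.7,"ty":0,"tz":0,"roll":0,"jaw":0},{"tx":0.9,"ty":0,"tz":0,"roll":0,"jaw":0},{"tx":0.8,"ty":0,"tz":0,"roll":0,"jaw":0},{"tx":0.8,"ty":0,"tz":0,"roll":0,"jaw":0}]'
python3 ang.py side; python3 plan.py .4828 32
```

```text
time_s: 10.65
position: [0.4718, -0.059, 0.2685]
time_s: 11.45
position: [0.4907, -0.059, 0.2686]
time_s: 12.25
position: [0.4376, -0.0588, 0.2687]
time_s: 13.05
position: [0.4829, -0.059, 0.2685]
tcp_rot: [[1.0, -0.002, 0.0], [-0.002, -1.0, -0.0], [0.0, 0.0, -1.0]]
force: [0.5, 0.9, -1.4]
opening: 0.27
grasp_force: 30.0
13.05 side [ 0.5461 -0.0508  1.2573] 0.0051 deg 72.0376539457622
phi0,w0,lam [1.7545 1.8124 0.0187] res [ 0.003 -0.004 -0.001  0.002 -0.   ]
axis,off [ 0.5515 -0.0553 -0.003   0.0046] res mm [0, 2, 3, -3, 1, -2, -2, 2, 0, 2, -1, 4, 0, -3]
now 13.15 w 1.41 x err now mm -1.4
0.3 0.1 -0.0 -0.2 -0.4 -0.5 -0.8 -0.7
-0.6 -0.5 -0.3 -0.2 -0.0 0.1 0.3 0.4
0.5 0.6 0.7 0.8 0.7 0.4 0.3 0.2
0.1 0.0 -0.1 -0.2 -0.3 -0.5 -0.6 -1.4
x_cmd end 0.4648
```

```bash
python3 -m jog '[{"tx":0.3,"ty":0,"tz":0,"roll":0,"jaw":0},{"tx":0.1,"ty":0,"tz":0,"roll":0,"jaw":0},{"tx":0,"ty":0,"tz":0,"roll":0,"jaw":0},{"tx":-0.2,"ty":0,"tz":0,"roll":0,"jaw":0},{"tx":-0.4,"ty":0,"tz":0,"roll":0,"jaw":0},{"tx":-0.5,"ty":0,"tz":0,"roll":0,"jaw":0},{"tx":-0.8,"ty":0,"tz":0,"roll":0,"jaw":0},{"tx":-0.7,"ty":0,"tz":0,"roll":0,"jaw":0}]' | sed -n 1,2p
python3 -m jog '[{"tx":-0.6,"ty":0,"tz":0,"roll":0,"jaw":0},{"tx":-0.5,"ty":0,"tz":0,"roll":0,"jaw":0},{"tx":-0.3,"ty":0,"tz":0,"roll":0,"jaw":0},{"tx":-0.2,"ty":0,"tz":0,"roll":0,"jaw":0},{"tx":0,"ty":0,"tz":0,"roll":0,"jaw":0},{"tx":0.1,"ty":0,"tz":0,"roll":0,"jaw":0},{"tx":0.3,"ty":0,"tz":0,"roll":0,"jaw":0},{"tx":0.4,"ty":0,"tz":0,"roll":0,"jaw":0}]' | sed -n 1,2p
sed -i 's/^k=max(/pts=max(/; s/\[:,0,::-1\]$/; cv2.fillPoly(m,[cv2.convexHull(pts)],1); cv2.imwrite("pics\/a%s.png"%s["time_s"],c["img"][:,:,::-1]); k=cv2.findContours(m,cv2.RETR_EXTERNAL,cv2.CHAIN_APPROX_NONE)[0]; k=max(k,key=len)[:,0,::-1]/' ang.py; sed -n 7,9p ang.py
python3 ang.py side; python3 plan.py .4528 24
```

```text
time_s: 13.95
position: [0.4588, -0.0587, 0.2685]
time_s: 14.75
position: [0.4524, -0.0589, 0.2686]
pts=max(cv2.findContours(m,cv2.RETR_EXTERNAL,cv2.CHAIN_APPROX_NONE)[0],key=len); cv2.fillPoly(m,[cv2.convexHull(pts)],1); cv2.imwrite("pics/a%s.png"%s["time_s"],c["img"][:,:,::-1]); k=cv2.findContours(m,cv2.RETR_EXTERNAL,cv2.CHAIN_APPROX_NONE)[0]; k=max(k,key=len)[:,0,::-1]
q=np.array([at(c,x,.142)[:2] for x in k])
def f(v):
14.75 side [0.5879 0.4586 0.1214] 0.0132 deg 6.9583510040313685
phi0,w0,lam [1.7545 1.8124 0.0187] res [ 0.003 -0.004 -0.001  0.002 -0.   ]
axis,off [ 0.5515 -0.0553 -0.003   0.0046] res mm [0, 2, 3, -3, 1, -2, -2, 2, 0, 2, -1, 4, 0, -3]
now 14.85 w 1.327 x err now mm -5.0
1.1 0.7 0.8 0.7 0.4 0.3 0.2 0.1
0.0 -0.1 -0.2 -0.3 -0.5 -0.6 -0.9 -0.9
-0.7 -0.6 -0.5 -0.3 -0.1 -0.0 0.1 0.5
x_cmd end 0.4448
```

```bash
python3 -c "
import cv2
b=cv2.imread('pics/a14.75.png')[80:280,150:350]
cv2.imwrite('pics/c5.png',cv2.resize(b,None,fx=3,fy=3,interpolation=2))"
```

```text
(no output)
```

View pics/c5.png

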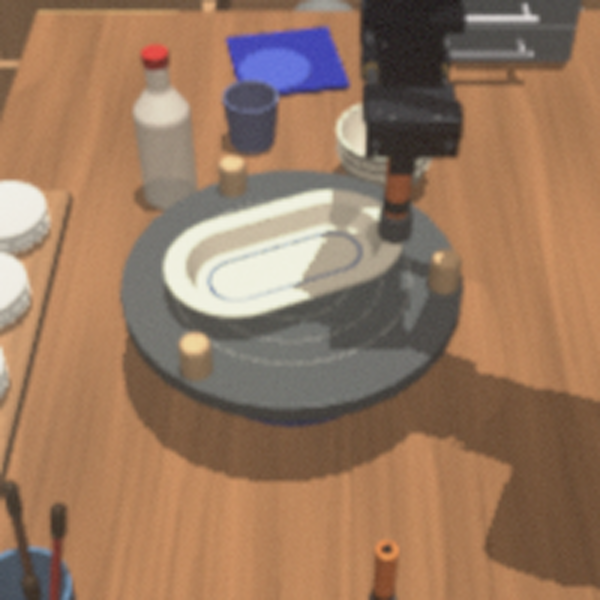

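Run:
```python
import numpy as np,cv2
a=np.array([[198.2,153.8],[257.6,200.8],[282.5,143.6],[263.3,162.1],[230.5,167.3]]);b=np.array([[.6963,-.0922],[.52,.0939],[.443,-.1408],[.5029,-.0598],[.5975,-.0371]])
H,_=cv2.findHomography(a,b*1000)
p=cv2.perspectiveTransform(np.array([[[227.3,134.3],[298,165.3],[215.3,193.3]]]),H)[0]/1000
d=p-[.5515,-.0553]; print(p.round(3),np.hypot(*d.T).round(3),(np.degrees(np.arctan2(d[:,1],d[:,0]))%120).round(1), p.mean(0))
d=p-p.mean(0);print((np.degrees(np.arctan2(d[:,1],d[:,0]))%120).round(1))
v=[1.7545,1.8124,.0187];t=14.75-5.6
ph=v[0]+(v[1]+1.25)*(1-np.exp(-v[2]*t))/v[2]-1.25*t
print("pred platter",np.degrees(ph)%180,"pred peg mod120",(np.degrees(ph)+92.6)%120)
```

```text
[[ 0.611 -0.181]
 [ 0.401 -0.048]
 [ 0.638  0.068]] [0.139 0.15  0.15 ] [55.5 57.2 54.8] [ 0.55038226 -0.05378348]
[55.6 57.8 54.1]
pred platter 20.844624423615983 pred peg mod120 53.444624423616006
```

```bash
sed -i '$d' ang.log; echo '[14.75,"side",0.549,-0.054,0.405,0.001]'>>ang.log; python3 plan.py .4528 24
cat > ang2.py <<'E'
from h import *
import pickle
s=read_state(); c=capture("side"); c["t"]=s["time_s"]; c["img"]=np.array(c["img"]); pickle.dump(c,open("side.pkl","wb")); i=c["img"][80:280,150:350,::-1]
cv2.imwrite("pics/s%.2f.png"%c["t"],cv2.resize(i,None,fx=3,fy=3,interpolation=2)); print(c["t"])
E
```

```text
phi0,w0,lam [1.7555 1.8095 0.0181] res [ 0.002 -0.003 -0.     0.002 -0.002  0.   ]
axis,off [ 0.5503 -0.0548 -0.0024  0.0035] res mm [-1, 1, 2, -4, 1, -1, -4, 3, -2, 1, -1, 4, 0, -1, 5, -3]
now 14.85 w 1.337 x err now mm -3.8
1.0 0.8 0.7 0.7 0.4 0.3 0.1 0.1
-0.0 -0.2 -0.2 -0.4 -0.5 -0.8 -0.9 -0.8
-0.6 -0.6 -0.3 -0.2 -0.1 0.1 0.2 0.6
x_cmd end 0.4468
```

```bash
python3 -m jog '[{"tx":1.0,"ty":0,"tz":0,"roll":0,"jaw":0},{"tx":0.8,"ty":0,"tz":0,"roll":0,"jaw":0},{"tx":0.7,"ty":0,"tz":0,"roll":0,"jaw":0},{"tx":0.7,"ty":0,"tz":0,"roll":0,"jaw":0},{"tx":0.4,"ty":0,"tz":0,"roll":0,"jaw":0},{"tx":0.3,"ty":0,"tz":0,"roll":0,"jaw":0},{"tx":0.1,"ty":0,"tz":0,"roll":0,"jaw":0},{"tx":0.1,"ty":0,"tz":0,"roll":0,"jaw":0}]' | sed -n 1,2p
python3 -m jog '[{"tx":0,"ty":0,"tz":0,"roll":0,"jaw":0},{"tx":-0.2,"ty":0,"tz":0,"roll":0,"jaw":0},{"tx":-0.2,"ty":0,"tz":0,"roll":0,"jaw":0},{"tx":-0.4,"ty":0,"tz":0,"roll":0,"jaw":0},{"tx":-0.5,"ty":0,"tz":0,"roll":0,"jaw":0},{"tx":-0.8,"ty":0,"tz":0,"roll":0,"jaw":0},{"tx":-0.9,"ty":0,"tz":0,"roll":0,"jaw":0},{"tx":-0.8,"ty":0,"tz":0,"roll":0,"jaw":0}]' | sed -n 1,2p
python3 -m jog '[{"tx":-0.6,"ty":0,"tz":0,"roll":0,"jaw":0},{"tx":-0.6,"ty":0,"tz":0,"roll":0,"jaw":0},{"tx":-0.3,"ty":0,"tz":0,"roll":0,"jaw":0},{"tx":-0.2,"ty":0,"tz":0,"roll":0,"jaw":0},{"tx":-0.1,"ty":0,"tz":0,"roll":0,"jaw":0},{"tx":0.1,"ty":0,"tz":0,"roll":0,"jaw":0},{"tx":0.2,"ty":0,"tz":0,"roll":0,"jaw":0},{"tx":0.6,"ty":0,"tz":0,"roll":0,"jaw":0}]' | sed -n 1,2p
python3 ang2.py; python3 plan.py .4468 40; ls pics
```

```text
time_s: 15.65
position: [0.4927, -0.0589, 0.2685]
time_s: 16.45
position: [0.4538, -0.0587, 0.2685]
time_s: 17.25
position: [0.446, -0.0588, 0.2685]
17.25
phi0,w0,lam [1.7555 1.8095 0.0181] res [ 0.002 -0.003 -0.     0.002 -0.002  0.   ]
axis,off [ 0.5503 -0.0548 -0.0024  0.0035] res mm [-1, 1, 2, -4, 1, -1, -4, 3, -2, 1, -1, 4, 0, -1, 5, -3]
now 17.3 w 1.225 x err now mm -0.4
0.6 0.7 0.7 0.7 0.5 0.4 0.2 0.2
0.0 -0.0 -0.2 -0.2 -0.4 -0.5 -0.7 -0.6
-0.6 -0.4 -0.4 -0.2 -0.2 -0.0 0.1 0.2
0.2 0.4 0.5 0.5 0.6 0.6 0.6 0.5
0.4 0.2 0.2 0.1 0.0 -0.0 -0.1 -0.3
x_cmd end 0.4898
a14.75.png
c4.png
c5.png
crop.png
s17.25.png
s2.png
side0.png
side1.png
side4.png
top0.png
top1.png
top4.png
w3.png
```

View pics/s17.25.png

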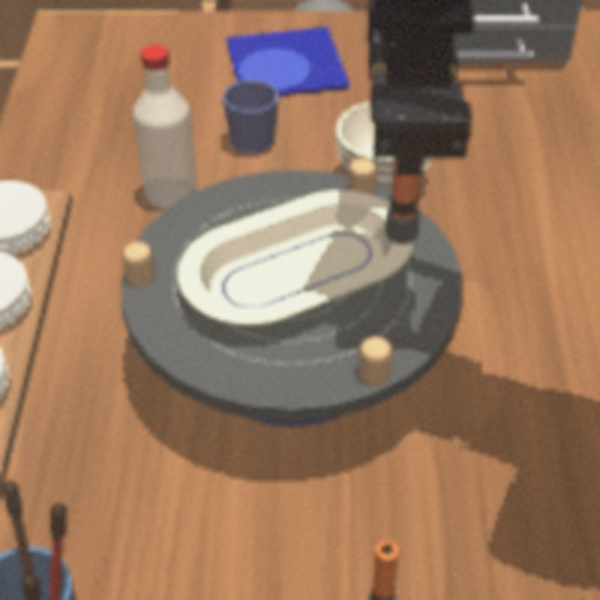

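Run:
```python
from h import *; import pickle
c=pickle.load(open("side.pkl","rb"))
def run(px,t):
    p=np.array([at(c,(r,k),.145)[:2] for k,r in px]); d=p-p.mean(0); a=np.degrees(np.arctan2(d[:,1],d[:,0]))%120
    v=[1.7555,1.8095,.0181];t-=5.6
    ph=v[0]+(v[1]+1.25)*(1-np.exp(-v[2]*t))/v[2]-1.25*t
    print(p.mean(0),np.hypot(*d.T).round(3),a.round(1),"pred peg",(np.degrees(ph)+92.6)%120,"pred platter",ph%np.pi)
run([(270.7,135.7),(196,163),(275.3,195.3)],17.25)
run([(227.3,134),(298,165.3),(215.3,193.3)],14.75)
```

```text
[ 0.54976454 -0.05233141] [0.146 0.148 0.148] [0.6 0.3 1.3] pred peg 0.07061853602408519 pred platter 0.47945274101300583
[ 0.55038371 -0.05434177] [0.148 0.147 0.147] [55.8 55.7 55.9] pred peg 56.04308146157143 pred platter 0.4091589583176649
```

```bash
python3 -m jog '[{"tx":0.6,"ty":0,"tz":0,"roll":0,"jaw":0},{"tx":0.7,"ty":0,"tz":0,"roll":0,"jaw":0},{"tx":0.7,"ty":0,"tz":0,"roll":0,"jaw":0},{"tx":0.7,"ty":0,"tz":0,"roll":0,"jaw":0},{"tx":0.5,"ty":0,"tz":0,"roll":0,"jaw":0},{"tx":0.4,"ty":0,"tz":0,"roll":0,"jaw":0},{"tx":0.2,"ty":0,"tz":0,"roll":0,"jaw":0},{"tx":0.2,"ty":0,"tz":0,"roll":0,"jaw":0}]' | sed -n 1,2p
python3 -m jog '[{"tx":0,"ty":0,"tz":0,"roll":0,"jaw":0},{"tx":0,"ty":0,"tz":0,"roll":0,"jaw":0},{"tx":-0.2,"ty":0,"tz":0,"roll":0,"jaw":0},{"tx":-0.2,"ty":0,"tz":0,"roll":0,"jaw":0},{"tx":-0.4,"ty":0,"tz":0,"roll":0,"jaw":0},{"tx":-0.5,"ty":0,"tz":0,"roll":0,"jaw":0},{"tx":-0.7,"ty":0,"tz":0,"roll":0,"jaw":0},{"tx":-0.6,"ty":0,"tz":0,"roll":0,"jaw":0}]' | sed -n 1,2p
python3 -m jog '[{"tx":-0.6,"ty":0,"tz":0,"roll":0,"jaw":0},{"tx":-0.4,"ty":0,"tz":0,"roll":0,"jaw":0},{"tx":-0.4,"ty":0,"tz":0,"roll":0,"jaw":0},{"tx":-0.2,"ty":0,"tz":0,"roll":0,"jaw":0},{"tx":-0.2,"ty":0,"tz":0,"roll":0,"jaw":0},{"tx":0,"ty":0,"tz":0,"roll":0,"jaw":0},{"tx":0.1,"ty":0,"tz":0,"roll":0,"jaw":0},{"tx":0.2,"ty":0,"tz":0,"roll":0,"jaw":0}]' | sed -n 1,2p
python3 -m jog '[{"tx":0.2,"ty":0,"tz":0,"roll":0,"jaw":0},{"tx":0.4,"ty":0,"tz":0,"roll":0,"jaw":0},{"tx":0.5,"ty":0,"tz":0,"roll":0,"jaw":0},{"tx":0.5,"ty":0,"tz":0,"roll":0,"jaw":0},{"tx":0.6,"ty":0,"tz":0,"roll":0,"jaw":0},{"tx":0.6,"ty":0,"tz":0,"roll":0,"jaw":0},{"tx":0.6,"ty":0,"tz":0,"roll":0,"jaw":0},{"tx":0.5,"ty":0,"tz":0,"roll":0,"jaw":0}]' | sed -n 1,2p
python3 -m jog '[{"tx":0.4,"ty":0,"tz":0,"roll":0,"jaw":0},{"tx":0.2,"ty":0,"tz":0,"roll":0,"jaw":0},{"tx":0.2,"ty":0,"tz":0,"roll":0,"jaw":0},{"tx":0.1,"ty":0,"tz":0,"roll":0,"jaw":0},{"tx":0,"ty":0,"tz":0,"roll":0,"jaw":0},{"tx":0,"ty":0,"tz":0,"roll":0,"jaw":0},{"tx":-0.1,"ty":0,"tz":0,"roll":0,"jaw":0},{"tx":-0.3,"ty":0,"tz":0,"roll":0,"jaw":0}]' | sed -n 1,2p
python3 ang2.py;python3 plan.py .4898 24
```

```text
time_s: 18.1
position: [0.4859, -0.0589, 0.2685]
time_s: 18.9
position: [0.459, -0.0588, 0.2685]
time_s: 19.7
position: [0.4451, -0.0589, 0.2686]
time_s: 20.5
position: [0.4846, -0.059, 0.2685]
time_s: 21.3
position: [0.4889, -0.059, 0.2686]
21.3
phi0,w0,lam [1.7555 1.8095 0.0181] res [ 0.002 -0.003 -0.     0.002 -0.002  0.   ]
axis,off [ 0.5503 -0.0548 -0.0024  0.0035] res mm [-1, 1, 2, -4, 1, -1, -4, 3, -2, 1, -1, 4, 0, -1, 5, -3]
now 21.35 w 1.049 x err now mm 0.2
-0.3 -0.4 -0.6 -0.8 -0.7 -0.6 -0.5 -0.5
-0.3 -0.3 -0.1 -0.1 0.0 0.2 0.2 0.3
0.4 0.5 0.5 0.6 0.6 0.5 0.4 0.4
x_cmd end 0.4838
```

```bash
ls -t pics | head -1; mv $(ls -t pics/*.png | head -1) pics/last.png
```

```text
s21.30.png
```

View pics/last.png

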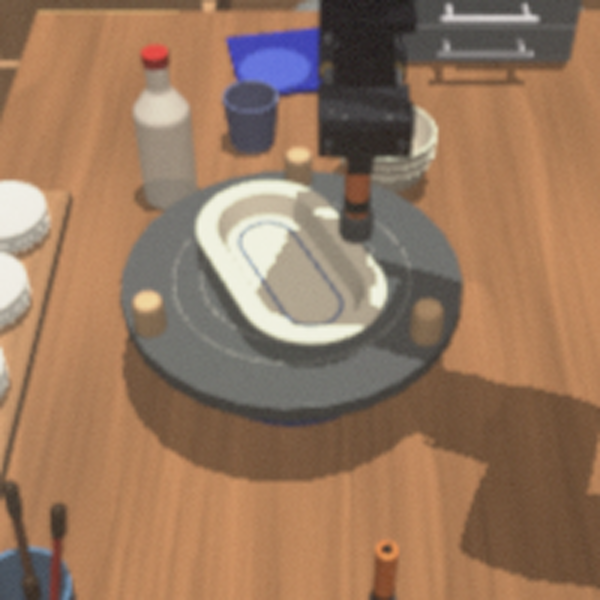

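```bash
python3 - <<'E'
from h import *; import pickle
c=pickle.load(open("side.pkl","rb"))
px=[(249.3,132),(199.3,179.7),(292.7,182.7)]; t=21.3-5.6
p=np.array([at(c,(r,k),.145)[:2] for k,r in px]); d=p-p.mean(0); a=np.degrees(np.arctan2(d[:,1],d[:,0]))%120
v=[1.7555,1.8095,.0181]; ph=v[0]+(v[1]+1.25)*(1-np.exp(-v[2]*t))/v[2]-1.25*t
print(p.mean(0),a,(np.degrees(ph)+92.6)%120,ph%np.pi)
for z in (.163,.2): print(proj(c,[.4896,-.0588,z]), "->crop", (proj(c,[.4896,-.0588,z])[::-1]-[150,80])*3)
E
python3 plan.py .4898 32
```

```text
[ 0.55009346 -0.05145113] [28.1961905  27.45057086 28.2193986 ] 24.41921333154255 1.9516134396253584
[156.92244461 268.09021046] ->crop [354.27063139 230.76733383]
[146.97010382 268.48880721] ->crop [355.46642164 200.91031145]
phi0,w0,lam [1.7555 1.8095 0.0181] res [ 0.002 -0.003 -0.     0.002 -0.002  0.   ]
axis,off [ 0.5503 -0.0548 -0.0024  0.0035] res mm [-1, 1, 2, -4, 1, -1, -4, 3, -2, 1, -1, 4, 0, -1, 5, -3]
now 21.35 w 1.049 x err now mm 0.2
-0.3 -0.4 -0.6 -0.8 -0.7 -0.6 -0.5 -0.5
-0.3 -0.3 -0.1 -0.1 0.0 0.2 0.2 0.3
0.4 0.5 0.5 0.6 0.6 0.5 0.4 0.3
0.2 0.1 0.1 0.0 -0.0 -0.1 -0.2 -0.3
x_cmd end 0.4808
```

```bash
echo '[17.25,"side",0.5505,-0.054,0.488,0.001]
[21.3,"side",0.5505,-0.054,2.013,0.001]'>>ang.log; python3 plan.py .4898 32
```

```text
phi0,w0,lam [1.763  1.8027 0.0176] res [-0.005 -0.005  0.004  0.009  0.006 -0.006 -0.009  0.006]
axis,off [ 0.5503 -0.0552 -0.0019  0.003 ] res mm [0, 0, 3, -5, 1, 0, -5, 3, -1, 0, 0, 4, 0, -1, 4, -3, -3, 1, 2, 2]
now 21.35 w 1.062 x err now mm 2.8
-0.7 -0.5 -0.7 -0.7 -0.7 -0.5 -0.5 -0.3
-0.3 -0.2 -0.0 -0.0 0.1 0.3 0.3 0.4
0.4 0.6 0.6 0.6 0.5 0.4 0.3 0.2
0.1 0.1 -0.0 -0.1 -0.1 -0.2 -0.2 -0.6
x_cmd end 0.4758
```

```bash
python3 -m jog '[{"tx":-0.7,"ty":0,"tz":0,"roll":0,"jaw":0},{"tx":-0.5,"ty":0,"tz":0,"roll":0,"jaw":0},{"tx":-0.7,"ty":0,"tz":0,"roll":0,"jaw":0},{"tx":-0.7,"ty":0,"tz":0,"roll":0,"jaw":0},{"tx":-0.7,"ty":0,"tz":0,"roll":0,"jaw":0},{"tx":-0.5,"ty":0,"tz":0,"roll":0,"jaw":0},{"tx":-0.5,"ty":0,"tz":0,"roll":0,"jaw":0},{"tx":-0.3,"ty":0,"tz":0,"roll":0,"jaw":0}]' | sed -n 1,2p
python3 -m jog '[{"tx":-0.3,"ty":0,"tz":0,"roll":0,"jaw":0},{"tx":-0.2,"ty":0,"tz":0,"roll":0,"jaw":0},{"tx":0,"ty":0,"tz":0,"roll":0,"jaw":0},{"tx":0,"ty":0,"tz":0,"roll":0,"jaw":0},{"tx":0.1,"ty":0,"tz":0,"roll":0,"jaw":0},{"tx":0.3,"ty":0,"tz":0,"roll":0,"jaw":0},{"tx":0.3,"ty":0,"tz":0,"roll":0,"jaw":0},{"tx":0.4,"ty":0,"tz":0,"roll":0,"jaw":0}]' | sed -n 1,2p
python3 -m jog '[{"tx":0.4,"ty":0,"tz":0,"roll":0,"jaw":0},{"tx":0.6,"ty":0,"tz":0,"roll":0,"jaw":0},{"tx":0.6,"ty":0,"tz":0,"roll":0,"jaw":0},{"tx":0.6,"ty":0,"tz":0,"roll":0,"jaw":0},{"tx":0.5,"ty":0,"tz":0,"roll":0,"jaw":0},{"tx":0.4,"ty":0,"tz":0,"roll":0,"jaw":0},{"tx":0.3,"ty":0,"tz":0,"roll":0,"jaw":0},{"tx":0.2,"ty":0,"tz":0,"roll":0,"jaw":0}]' | sed -n 1,2p
python3 -m jog '[{"tx":0.1,"ty":0,"tz":0,"roll":0,"jaw":0},{"tx":0.1,"ty":0,"tz":0,"roll":0,"jaw":0},{"tx":0,"ty":0,"tz":0,"roll":0,"jaw":0},{"tx":-0.1,"ty":0,"tz":0,"roll":0,"jaw":0},{"tx":-0.1,"ty":0,"tz":0,"roll":0,"jaw":0},{"tx":-0.2,"ty":0,"tz":0,"roll":0,"jaw":0},{"tx":-0.2,"ty":-2,"tz":-1,"roll":0,"jaw":0},{"tx":0,"ty":-4.5,"tz":0,"roll":0,"jaw":0}]' | sed -n 1,2p
python3 -m jog '[{"tx":0,"ty":-4.5,"tz":0,"roll":0,"jaw":0},{"tx":0,"ty":-4.5,"tz":0,"roll":0,"jaw":0},{"tx":0,"ty":-4.5,"tz":0,"roll":0,"jaw":0},{"tx":0,"ty":-4.5,"tz":0,"roll":0,"jaw":0},{"tx":0,"ty":-4.5,"tz":0,"roll":0,"jaw":0},{"tx":0,"ty":-4.5,"tz":0,"roll":0,"jaw":0},{"tx":-0.8,"ty":-4.5,"tz":0,"roll":0,"jaw":0},{"tx":-0.8,"ty":-3.1,"tz":0,"roll":0,"jaw":0}]' | sed -n 1,2p
python3 -m jog '[{"tx":0,"ty":0,"tz":0,"roll":0,"jaw":0},{"tx":0,"ty":0,"tz":0,"roll":0,"jaw":0}]'
```

```text
time_s: 22.15
position: [0.4424, -0.0588, 0.2686]
time_s: 22.95
position: [0.4493, -0.0589, 0.2685]
time_s: 23.75
position: [0.4852, -0.0589, 0.2685]
time_s: 24.55
position: [0.4824, 0.0042, 0.2796]
time_s: 25.35
position: [0.4654, 0.3549, 0.2785]
time_s: 25.55
position: [0.4653, 0.3524, 0.2782]
tcp_rot: [[1.0, -0.0, -0.001], [-0.0, -1.0, -0.001], [-0.001, 0.001, -1.0]]
force: [-0.7, -0.4, -1.0]
opening: 0.264
grasp_force: 30.0
```

```bash
python3 -m jog '[{"tx":-0.05,"ty":0,"tz":4,"roll":0,"jaw":0},{"tx":0,"ty":0,"tz":4,"roll":0,"jaw":0},{"tx":0,"ty":0,"tz":2.5,"roll":0,"jaw":0},{"tx":0,"ty":0,"tz":0,"roll":0,"jaw":0},{"tx":0,"ty":0,"tz":1.5,"roll":0,"jaw":0},{"tx":0,"ty":0,"tz":1.5,"roll":0,"jaw":0},{"tx":0,"ty":0,"tz":1.2,"roll":0,"jaw":0},{"tx":0,"ty":0,"tz":0.8,"roll":0,"jaw":0}]'; python3 -m jog '[{"tx":0,"ty":0,"tz":0.8,"roll":0,"jaw":0},{"tx":0,"ty":0,"tz":0.3,"roll":0,"jaw":0},{"tx":0,"ty":0,"tz":0,"roll":0,"jaw":0}]'
```

```text
time_s: 26.35
position: [0.4662, 0.3516, 0.1239]
tcp_rot: [[1.0, -0.003, 0.001], [-0.003, -1.0, 0.0], [0.001, -0.0, -1.0]]
force: [0.4, -0.3, -1.1]
opening: 0.268
grasp_force: 30.0
time_s: 26.65
position: [0.4654, 0.352, 0.1124]
tcp_rot: [[1.0, -0.003, -0.0], [-0.003, -1.0, -0.0], [-0.0, 0.0, -1.0]]
force: [-0.5, 0.2, -1.7]
opening: 0.27
grasp_force: 30.0
```

```bash
python3 -m jog '[{"tx":0,"ty":0,"tz":0.1,"roll":0,"jaw":0},{"tx":0,"ty":0,"tz":0,"roll":0,"jaw":0.6},{"tx":0,"ty":0,"tz":0,"roll":0,"jaw":0.6},{"tx":0,"ty":0,"tz":0,"roll":0,"jaw":0.7},{"tx":0,"ty":0,"tz":0,"roll":0,"jaw":0.7},{"tx":0,"ty":0,"tz":0,"roll":0,"jaw":0.7}]' | sed -n '5,6p'; python3 -m jog '[{"tx":0,"ty":0,"tz":-2,"roll":0,"jaw":0.7},{"tx":0,"ty":0,"tz":-4,"roll":0,"jaw":0.7},{"tx":0,"ty":0,"tz":-4,"roll":0,"jaw":0.7},{"tx":0,"ty":0,"tz":-4,"roll":0,"jaw":0.7},{"tx":0,"ty":0,"tz":-2,"roll":0,"jaw":0.7},{"tx":0,"ty":0,"tz":0,"roll":0,"jaw":0.7},{"tx":0,"ty":0,"tz":0,"roll":0,"jaw":0.7}]'; python3 -c "
from h import *
c=capture('side');cv2.imwrite('pics/fin.png',cv2.resize(c['img'][90:384,150:400,::-1],None,fx=2,fy=2,interpolation=2))"
```

```text
opening: 0.636
grasp_force: 0.0
time_s: 27.95
position: [0.4651, 0.3519, 0.2713]
tcp_rot: [[1.0, -0.003, -0.0], [-0.003, -1.0, -0.0], [-0.0, 0.0, -1.0]]
force: [-0.4, 1.0, -0.7]
opening: 0.698
grasp_force: 0.0
```

View pics/fin.png

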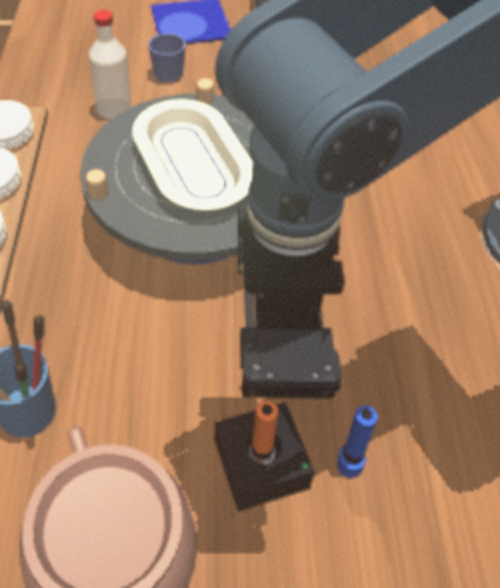

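The lamp stands upright in the dock at crop pixel (263, 430), released. The platter is central on the turning wheel.

```bash
python3 -c "
from rig import *
print(hand_in())"
```

```text
the job is handed in; nothing more can be done
None
```

I handed the job in at about 28 s of robot time, and no verdict came back. I spun the wheel to about 1.8 rad/s, held the light over the middle of the rim by camera checks for about 14 s, and stood it back upright in the dock, released, with the platter still on the wheel.

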